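# Open the push-and-turn safety cap of a wood-finish bottle

## Task

Open the bottle of wood finish in the bench holder: push its ribbed safety cap down against the spring until it bottoms, turn it anticlockwise while holding it down until it comes free, and lift it off, pressing firmly but without forcing the plastic lock. Then set the cap down flat in the shallow wooden tray, top side still up, well clear of the tray's walls and not dropped, let go of it, and leave everything else on the bench where it is.

Things in the scene. Friction and masses are not known exactly. Their poses are not given: they have to be found in the camera images.
- bottle: White plastic bottle of wood finish with a paper label, 72 mm wide, held fast in a 100 mm square, 30 mm thick pine holder screwed to the bench: it cannot turn or move. Origin: on the bench surface under its axis; z up. Below the cap the bottle is a slim neck, 40 mm wide from 106 to 118 mm above the bench; it widens below that to 72 mm at 86 mm.
- cap: Ribbed grey round push-and-turn safety cap on top of the bottle, loose part: 50 mm outside diameter, 30 mm high, about 30 g. Origin at its centre (half-way up, 15 mm below its flat top, on its axis); z up; x axis parallel to the bottle's x axis while locked. Locked, it has 1 to 2 mm of sideways play.
- neck_seat (a point): Point fixed to the bottle on its axis, 145 mm above the bench: the centre of the locked cap. To free the cap: push it straight down until it bottoms hard on the neck, keep it down, turn it anticlockwise (from above) by about 50 degrees, lift straight off. It is free to rise from about 42 degrees on; at about 60 degrees a solid stop ends the turn.
- lock_ring (a point): Point on the bottle's axis 134 mm above the bench, at the plastic lock ring inside the cap. Its depth differs between bottles and cannot be seen: the cap comes free to turn 3 to 11 mm down and bottoms hard 1.5 mm beyond that. Unpushed, or clockwise, turning is blocked. It breaks if cap and bottle press on one another, down and sideways together, with over 35 N; a push of 15 to 18 N is right.
- spring_top (a point): Point on the bottle's axis 157 mm above the bench, where a sprung grey stopper inside pushes the cap up: about 7 N when locked, plus 0.45 N per mm pushed down (9 to 13 N where the cap bottoms). With the cap off it stands 4 mm higher, 31 mm above the locked cap's lower rim, so lift the cap by 40 mm or more before moving sideways.
- tray: Shallow square open wooden tray, 150 x 150 mm outside, 14 mm high, walls and floor 6 mm thick, empty and fixed to the bench. Origin: centre of its underside, on the bench; its inner floor is 6 mm above; x and y along its sides.
- glue_mid (a point): Bystander: white glue bottle with a small screw cap, about 62 mm wide and 130 mm tall. Point at its centre. Leave it where it is.
- tin_mid (a point): Bystander: flat round steel tin, 60 mm wide, 45 mm tall, on the bench beside the bottle's holder. Point at its centre. Leave it where it is.
- jar_mid (a point): Bystander: amber glass jar with a steel lid, 66 mm wide, 85 mm tall. Point at its centre. Leave it where it is.
- driver_mid (a point): Bystander: screwdriver lying on the bench. Point on the tool. Leave it where it is.
- offcut_mid (a point): Bystander: pine offcut 120 x 45 x 45 mm. Point at its centre. Leave it where it is.
- block_mid (a point): Bystander: small pine block 70 x 35 x 20 mm. Point at its centre. Leave it where it is.
- brush_mid (a point): Bystander: brush lying on the bench. Point on the tool. Leave it where it is.
Things that resemble listed ones, but are neither listed nor needed, are in the scene too. What is shaped like the cap but red or turquoise is not meant.

How it is judged:
By the outcome, as a careful person would: the job done as asked, in the order asked, and still so for the second after the job is handed in, with the robot touching nothing.
It also fails if it takes over 70 s, if anything falls off the work surface, if the arm or the gripper's body presses on something with over 40 N, if the wrist force passes 120 N, or if a joint passes its speed limit or range.

## Robot

A 6-joint arm with a two-finger parallel gripper is mounted at the origin on the work surface. World frame = base frame: x ahead of the robot, y to its left, z up, the work surface at z = 0. Lengths are in mm, angles in rad, forces in N, time in s.
With the tool pointing down it reaches from about 350 to 975 mm from the base axis. Payload 7.1 kg.
Tool frame: the origin (TCP) lies at the centre of the arm's flange, where the gripper is bolted on; the fingertips stand 182 mm ahead of it and the grasp point (between the pads) lies 163 mm ahead of it; z points along the fingers, y is the line along which they close (so a half turn about z gives the same grasp; the last joint's range is limited). The gripper opens to 88 mm and grips with 3 to 60 N. Pads are 20 mm wide; open, the fingers measure 115 mm over their backs; the gripper's body (75 mm by 178 mm) begins 61 mm behind the grasp point.
Start: joints at [-1.126, 0.423, 1.63, -0, 1.089, -0.019], TCP at [279.608, -558.95, 404.675] pointing down, gripper open.
Joint ranges: [-3, 3], [-0.9, 2.11], [0.09, 2.58], [-1.31, 4.45], [0.11, 2.69], [-2.54, 2.54]. Speed limits (rad/s): [2.39, 2.39, 3.01, 3.14, 3.14, 3.14].

## Interface

Orientations are given as a rotation vector (axis times angle).
In Python, from workcell import readout, get_image, ctrl gives the robot as it stands.
- The arm moves only by the tool step_arm, never from a script. Its argument "targets" is a list that holds one entry, the list of rows, each a list of 7 numbers: the shift along the world's x, y, z as a fraction of full scale, then the turn, a rotation vector about the world's x, y, z as a fraction of full scale, then the opening, from 0 (shut) to 1 (fully open). In form: [[[dx, dy, dz, wx, wy, wz, claw], ...]]. A call has exactly 5 rows; each row shifts and turns the commanded pose from where the row before left it; what a row does not reach is not made up. Full scale, the value 1, is 0.05 m for a shift and 4 degrees for a turn. A row lasts 1/8 s, in which the tool goes at most 62.5 mm and 10.7 degrees, less where a joint would pass 70% of its speed; a pose out of reach is approached as far as the arm can. A call with a number of a shift or a turn outside -1 to 1 is refused whole. A call with a gripper value outside its range is refused whole. The fingers move at their own pace and stop on an object; the grip force is fixed at half the most. Time passes only in rows, so rows that do not move let the fingers close, or fill a call up. It gives the time, the measured TCP pose, the force, the opening and the grip force at its end, in the units of the state.
- readout.get_obs(): the state, without advancing time (a new reading comes with each control period).
- get_image(name): name is "side" or "top"; returns a dict with "pixels" (400x640x3 uint8, red, green, blue), "intrinsics" (3x3 intrinsics, pixels), "k1" (the pictures are not rectified: a ray, as slopes to the right and down, at radius r is drawn at 1 + k1 r^2 times it, then the intrinsics apply), "extrinsics" (4x4, takes a point from world to camera coordinates). Camera axes: x right, y down, z forward; pixel columns grow to the right and rows downward; lengths in mm; the calibration is good to about 2 mm. A picture is of the moment at which its call begins. There is no depth.
- ctrl.close_job(): hands the job in; it is judged then, once.
The state is a dict: "t": time; "qpos": joint angles; "qvel": joint speeds; "joint_torque": joint torques, N m; "ee_pos": TCP position; "orientation": TCP orientation; "ft_force": force on the tool from outside, world axes, zero at the start; "moment": the same for the moment, N m; "width": finger opening in mm; "grasp_force": force on a finger pad.
Only numpy, scipy, OpenCV 4.12 (cv2) and the standard library are available. Lean on these libraries where they do the work, as an engineer would, in place of code of your own. Each camera call takes 0.05 s, during which the arm holds its last target. There are 200 camera calls.

## Working session

There is one attempt and no reset: what is moved stays moved. The work goes in short steps, Python scripts to look and compute and a tool call to move; the robot and the scene stay as the last step left them, time stands still between calls to the robot, and variables do not carry over. Pictures are saved under pics/ and viewed, at most 10 in all, crops included, and the job is handed in when it is done.

Besides the shell and the picture viewer there is one more tool, called after "Request:" by a JSON object that holds its "api" and its "payload". step_arm: Moves the arm, as the interface text tells. Shift numbers are shares of 0.05 m and turn numbers shares of 4 degrees, none past 1 either way. Its arguments: {"type":"object","properties":{"targets":{"type":"array"}},"required":["targets"]}

```bash
mkdir -p pics; cat > h.py <<'E'
import numpy as np, cv2
from workcell import readout, get_image, ctrl
def shot(n,f):
    d=get_image(n); cv2.imwrite(f'pics/{f}.png',d['pixels'][:,:,::-1]); np.savez(f'pics/{f}.npz',**d); return d
def load(f): return dict(np.load(f'pics/{f}.npz'))
def ray(d,u,v):
    K=np.array(d['intrinsics'],float);E=np.array(d['extrinsics'],float)
    s=cv2.undistortPoints(np.array([[[u,v]]],float),K,np.array([float(d['k1']),0,0,0]))[0,0]
    R=E[:3,:3];o=-R.T@E[:3,3];w=R.T@np.array([s[0],s[1],1.]);return o,w/np.linalg.norm(w)
def plane(d,u,v,z):
    o,w=ray(d,u,v);return o+w*(z-o[2])/w[2]
def tri(d1,p1,d2,p2):
    a,u=ray(d1,*p1);b,v=ray(d2,*p2)
    s=np.linalg.lstsq(np.c_[u,-v],b-a,rcond=None)[0];P=a+u*s[0];Q=b+v*s[1];return (P+Q)/2,np.linalg.norm(P-Q)
def proj(d,P):
    E=np.array(d['extrinsics'],float)
    return cv2.projectPoints(np.array([P],float),cv2.Rodrigues(E[:3,:3])[0],E[:3,3],np.array(d['intrinsics'],float),np.array([float(d['k1']),0,0,0]))[0][0,0]
E
python3 - <<'E'
from h import *
print(readout.get_obs())
for n in('top','side'):
    d=shot(n,n+'0');print(d['intrinsics'],d['k1'],d['extrinsics'])
E
```

```text
{'t': 0.0, 'qpos': array([-1.12599416e+00,  4.23811931e-01,  1.63068281e+00, -1.50569527e-05,
        1.08859340e+00, -1.90042453e-02]), 'qvel': array([-7.49506922e-04,  1.24352302e-03,  6.95963094e-04,  1.64604103e-03,
       -1.14638187e-03, -4.28956894e-05]), 'joint_torque': array([ 1.39006213e-03, -5.44621718e+01, -2.73673546e+01,  6.43742527e-02,
        2.26594537e-02, -1.47397200e-04]), 'ee_pos': array([ 279.4965168 , -558.7115886 ,  403.92236578]), 'orientation': array([-3.05607214e+00, -7.21708239e-01,  5.16585761e-04]), 'ft_force': array([0.27919761, 0.02434184, 0.40003849]), 'moment': array([0.04580478, 0.02264484, 0.04578575]), 'grasp_force': 0.0, 'width': 87.91064552941215}
[[475.75779406   0.         316.91343862]
 [  0.         475.75779406 196.1303478 ]
 [  0.           0.           1.        ]] -0.1401169827039122 [[-1.48773392e-02 -9.99790435e-01 -1.40624156e-02  4.35428560e+01]
 [-9.91400631e-01  1.65782827e-02 -1.29807355e-01  5.84459994e+02]
 [ 1.30013283e-01  1.20102997e-02 -9.91439509e-01  1.06275280e+03]
 [ 0.00000000e+00  0.00000000e+00  0.00000000e+00  1.00000000e+00]]
[[442.15935806   0.         320.52247276]
 [  0.         442.15935806 202.0500606 ]
 [  0.           0.           1.        ]] -0.014102699731105428 [[-9.99885993e-01 -1.50842632e-02 -6.82220561e-04  5.58227300e+02]
 [-1.14163867e-02  7.84780516e-01 -6.19668628e-01  5.15022795e+01]
 [ 9.88263805e-03 -6.19590193e-01 -7.84863253e-01  1.12481919e+03]
 [ 0.00000000e+00  0.00000000e+00  0.00000000e+00  1.00000000e+00]]
```

View pics/top0.png

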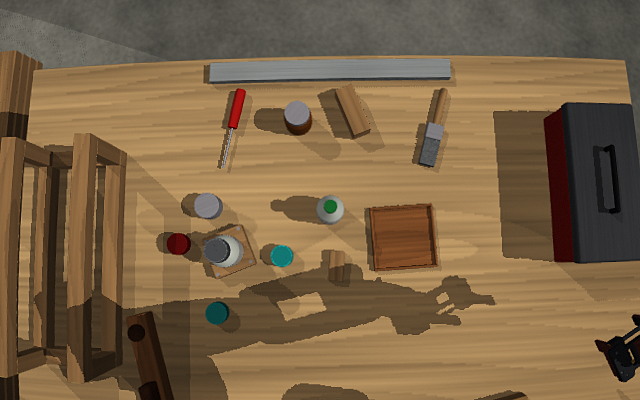

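View pics/side0.png

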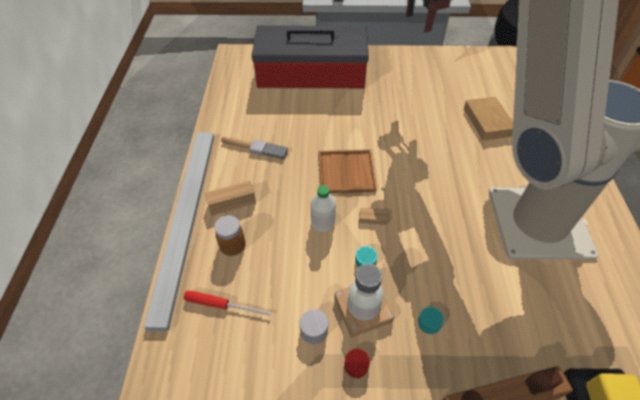

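In top0, the cap is the grey disc on the white bottle at (216,250), seen at (369,277) in side0. These could be mistaken for it:
- tin (207,206)
- jar lid (297,113)
- red cap (178,243)
- turquoise caps (281,256) and (217,313)
- glue cap, green (330,206)

I choose the grey disc on the white bottle in the square holder. The tray is at (403,237). A close crop will check the choice.

```bash
python3 - <<'E'
from h import *
a=load('top0')['pixels'][190:310,140:300];b=load('side0')['pixels'][230:350,300:460]
cv2.imwrite('pics/crop0.png',cv2.resize(np.vstack([a,b]),None,fx=2.5,fy=2.5,interpolation=cv2.INTER_CUBIC)[:,:,::-1])
E
```

```text
(no output)
```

View pics/crop0.png

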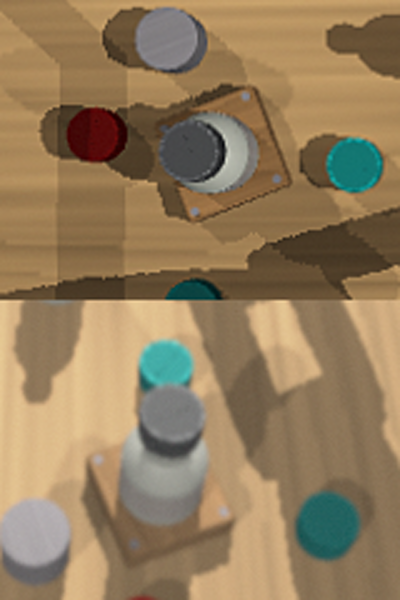

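The crop confirms it: a ribbed grey cap on a white bottle in a turned square holder. Its top face is centred near (216,251) in top0 and (369,275) in side0. I'll measure it with masks next.

```bash
python3 - <<'E'
from h import *
T=load('top0');S=load('side0')
def mask(d,box,lo,hi,sat=40):
    x0,y0,x1,y1=box;p=d['pixels'][y0:y1,x0:x1].astype(int);v=p.max(2);s=v-p.min(2)
    m=((v>=lo)&(v<hi)&(s<sat)).astype(np.uint8)
    n,l,st,c=cv2.connectedComponentsWithStats(m);
    k=1+np.argmax(st[1:,4]);ct=cv2.findContours((l==k).astype(np.uint8),0,cv2.CHAIN_APPROX_NONE)[0][0]
    e=cv2.fitEllipse(cv2.convexHull(ct));return (e[0][0]+x0,e[0][1]+y0),e[1],e[2],st[k]
for nm,d,pts in(('T',T,[(r,251) for r in range(200,245,2)]),('Tv',T,[(216,r) for r in range(234,268,2)]),('S',S,[(369,r) for r in range(262,300,2)]),('Sh',S,[(r,274) for r in range(352,388,2)])):
    print(nm,[tuple(int(x) for x in d['pixels'][b,a]) for a,b in pts])
t=mask(T,(198,232,238,270),20,125,18);print(t)
for lo in(70,80,90):
    s=mask(S,(350,258,388,300),lo,150,20);print(lo,s)
E
```

```text
T [(75, 58, 38), (103, 78, 49), (67, 70, 75), (72, 72, 73), (71, 72, 74), (72, 72, 74), (73, 74, 75), (70, 72, 73), (71, 72, 72), (71, 73, 73), (72, 74, 74), (71, 72, 74), (73, 74, 75), (84, 85, 85), (45, 46, 48), (134, 136, 128), (183, 185, 174), (175, 178, 166), (171, 171, 162), (165, 167, 158), (126, 118, 114), (127, 121, 116), (127, 91, 52)]
Tv [(95, 67, 40), (87, 78, 62), (99, 100, 101), (73, 73, 75), (74, 74, 76), (71, 72, 74), (70, 72, 74), (72, 73, 74), (60, 61, 62), (71, 73, 74), (71, 73, 73), (71, 73, 74), (71, 72, 74), (69, 71, 72), (64, 65, 68), (112, 117, 110), (130, 91, 54)]
S [(80, 172, 166), (126, 146, 144), (127, 125, 124), (123, 123, 122), (126, 126, 125), (126, 127, 124), (126, 127, 124), (123, 124, 122), (123, 122, 122), (123, 123, 121), (121, 121, 122), (131, 130, 131), (120, 119, 120), (68, 67, 69), (65, 64, 65), (76, 75, 74), (124, 124, 118), (147, 148, 140), (160, 162, 153)]
Sh [(219, 184, 136), (162, 137, 103), (135, 129, 126), (128, 128, 128), (123, 124, 123), (127, 128, 126), (125, 126, 126), (122, 122, 123), (121, 120, 119), (121, 121, 120), (118, 120, 118), (116, 116, 116), (122, 123, 122), (125, 125, 125), (134, 133, 132), (167, 144, 119), (179, 147, 110), (184, 153, 114)]
((216.3793487548828, 248.82753944396973), (26.711597442626953, 33.337703704833984), 169.9980926513672, array([  6,   3,  27,  32, 573], dtype=int32))
70 ((366.9665870666504, 277.4726085662842), (27.179414749145508, 39.13409423828125), 178.89617919921875, array([  5,   5,  27,  34, 630], dtype=int32))
80 ((366.9665870666504, 277.4726085662842), (27.179414749145508, 39.13409423828125), 178.89617919921875, array([  5,   5,  27,  34, 603], dtype=int32))
90 ((367.40980529785156, 273.201753616333), (24.779354095458984, 29.693115234375), 132.73020935058594, array([  6,   5,  26,  24, 476], dtype=int32))
```

```bash
python3 - <<'E'
from h import *
T=load('top0');S=load('side0')
def comp(d,box,f):
    x0,y0,x1,y1=box;p=cv2.resize(d['pixels'][y0:y1,x0:x1],None,fx=4,fy=4,interpolation=cv2.INTER_LINEAR).astype(int)
    v=p.max(2);s=v-p.min(2);m=cv2.morphologyEx(f(v,s).astype(np.uint8),cv2.MORPH_OPEN,np.ones((9,9),np.uint8))
    n,l,st,c=cv2.connectedComponentsWithStats(m);k=1+np.argmax(st[1:,4])
    ct=max(cv2.findContours((l==k).astype(np.uint8),0,cv2.CHAIN_APPROX_NONE)[0],key=len)
    e=cv2.fitEllipse(cv2.convexHull(ct));g=lambda a,o:(a+.5)/4-.5+o
    return (g(e[0][0],x0),g(e[0][1],y0)),np.array(e[1])/4,e[2]
t=comp(T,(198,232,240,268),lambda v,s:(v>58)&(v<95)&(s<20))
s=comp(S,(350,258,388,290),lambda v,s:(v>105)&(v<140)&(s<22))
print(t,s);P,g=tri(T,t[0],S,s[0]);print('cap top',P,g,proj(T,P),proj(S,P))
print('top plane160',plane(T,*t[0],160),'side',plane(S,*s[0],160))
# tray: inner floor / outer rim corners by colour (darker brown)
for n,d,b in(('T',T,(355,190,450,285)),('S',S,(305,135,390,205))):
    x0,y0,x1,y1=b;p=d['pixels'][y0:y1,x0:x1].astype(int)
    hsv=cv2.cvtColor(d['pixels'][y0:y1,x0:x1],cv2.COLOR_RGB2HSV).astype(int)
    m=((hsv[...,0]<13)&(hsv[...,1]>90)).astype(np.uint8);m=cv2.morphologyEx(cv2.morphologyEx(m,cv2.MORPH_OPEN,np.ones((3,3))),cv2.MORPH_CLOSE,np.ones((9,9)))
    n_,l,st,c=cv2.connectedComponentsWithStats(m);k=1+np.argmax(st[1:,4]);h=cv2.convexHull(max(cv2.findContours((l==k).astype(np.uint8),0,2)[0],key=cv2.contourArea))
    q=cv2.approxPolyN(h,4)[0]+[x0,y0] if hasattr(cv2,'approxPolyN') else None
    print(n,q.tolist(),[plane(d,*a,14)[:2].round(0).tolist() for a in q])
# holder top corners by eye (screws) skip
E
```

```text
((214.71963500976562, 249.7176570892334), array([23.82232285, 26.37083626]), 141.14857482910156) ((368.13109970092773, 274.79991912841797), array([22.60590363, 26.33546829]), 114.07591247558594)
cap top [462.17131222 244.55072723 157.25077145] 0.5248741389661211 [214.74191655 249.59138062] [368.26635115 274.82048818]
top plane160 [461.85618176 243.96405415 160.        ] side [462.73963549 246.03460648 160.        ]
T [[430, 229], [426, 229], [424, 222], [430, 212]] [[506.0, -231.0], [506.0, -221.0], [522.0, -217.0], [546.0, -233.0]]Traceback (most recent call last):
  File "<stdin>", line 19, in <module>
    return _wrapfunc(a, 'argmax', axis=axis, out=out, **kwds)
    return bound(*args, **kwds)
ValueError: attempt to get argmax of an empty sequence
```

Cap top is at about (462,245,158). The tool can keep its present yaw, since j6 comes to about 1.59 there and an anticlockwise turn reduces it. I'll move there at the current height.

Request:
{"api": "step_arm", "payload": {"targets": [[[0.18,0.8,0,0,0,0,1],[0.18,0.8,0,0,0,0,1],[0.18,0.8,0,0,0,0,1],[0.18,0.8,0,0,0,0,1],[0.18,0.8,0,0,0,0,1]]]}}

```text
t: 0.72
ee_pos: [324.6, -357.6, 404.4]
orientation: [-3.057, -0.722, 0.0]
ft_force: [-0.6, 0.4, -0.1]
width: 87.7
grasp_force: 0.0
```

Request:
{"api": "step_arm", "payload": {"targets": [[[0.18,0.8,0,0,0,0,1],[0.18,0.8,0,0,0,0,1],[0.18,0.8,0,0,0,0,1],[0.18,0.8,0,0,0,0,1],[0.18,0.8,0,0,0,0,1]]]}}

```text
t: 1.35
ee_pos: [369.6, -157.6, 404.6]
orientation: [-3.058, -0.722, 0.0]
ft_force: [-1.5, -0.3, -0.1]
width: 88.4
grasp_force: 0.0
```

Request:
{"api": "step_arm", "payload": {"targets": [[[0.18,0.8,0,0,0,0,1],[0.18,0.8,0,0,0,0,1],[0.18,0.8,0,0,0,0,1],[0.18,0.8,0,0,0,0,1],[0.18,0.8,0,0,0,0,1]]]}}

```text
t: 1.98
ee_pos: [414.6, 42.4, 404.6]
orientation: [3.057, 0.722, -0.0]
ft_force: [0.1, -0.2, 0.0]
width: 87.8
grasp_force: 0.0
```

Request:
{"api": "step_arm", "payload": {"targets": [[[0.18,0.8,0,0,0,0,1],[0.18,0.8,0,0,0,0,1],[0.18,0.8,0,0,0,0,1],[0.18,0.8,0,0,0,0,1],[0.18,0.8,0,0,0,0,1]]]}}

```text
t: 2.6
ee_pos: [459.6, 242.4, 404.4]
orientation: [3.057, 0.722, -0.001]
ft_force: [0.3, -0.2, 0.7]
width: 87.8
grasp_force: 0.0
```

```bash
python3 - <<'E'
from h import *
T=load('top0');S=load('side0')
print([plane(T,*a,14)[:2].round(0).tolist() for a in((368,206),(434,203),(438,268),(372,271))])
print([plane(S,*a,14)[:2].round(0).tolist() for a in((319,151),(372,149),(376,189),(322,192))])
o=readout.get_obs();print(o['qpos'])
d=shot('side','side1');e=shot('top','top1')
a=d['pixels'][170:330,270:470];b=e['pixels'][170:330,120:320]
cv2.imwrite('pics/c1.png',cv2.resize(np.hstack([a,b]),None,fx=2,fy=2,interpolation=2)[:,:,::-1])
print(proj(d,[459.6,242.4,222]),proj(d,[462.3,245,160]))
E
```

```text
[[563.0, -86.0], [567.0, -243.0], [414.0, -246.0], [410.0, -91.0]]
[[566.0, -232.0], [414.0, -243.0], [412.0, -93.0], [556.0, -80.0]]
[ 4.62486120e-01  2.69279421e-01  1.86130698e+00 -8.97742600e-05
  1.01161367e+00  1.56931115e+00]
[372.61539596 256.36560766] [368.33179109 274.32728238]
```

View pics/c1.png

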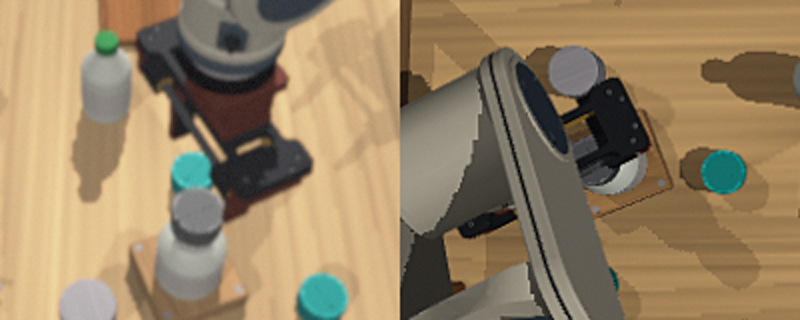

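The crop shows the open gripper above the cap with the fingers straddling it. The cap top in the side view is at about (368,274), as before. The tray centre is about (488,-165). I'll descend now.

Request:
{"api": "step_arm", "payload": {"targets": [[[0.05,0.05,-0.4,0,0,0,1],[0,0,-0.4,0,0,0,1],[0,0,-0.4,0,0,0,1],[0,0,-0.4,0,0,0,1],[0,0,-0.15,0,0,0,1]]]}}

```text
t: 3.32
ee_pos: [461.5, 242.7, 316.0]
orientation: [3.057, 0.721, -0.004]
ft_force: [-0.4, -0.1, -0.1]
width: 87.3
grasp_force: 0.0
```

```bash
python3 - <<'E'
from h import *
d=shot('side','side2');e=shot('top','top2')
a=d['pixels'][200:320,300:450];b=e['pixels'][190:310,140:290]
cv2.imwrite('pics/c2.png',cv2.resize(np.hstack([a,b]),None,fx=2.6,fy=2.6,interpolation=2)[:,:,::-1])
E
```

```text
(no output)
```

View pics/c2.png

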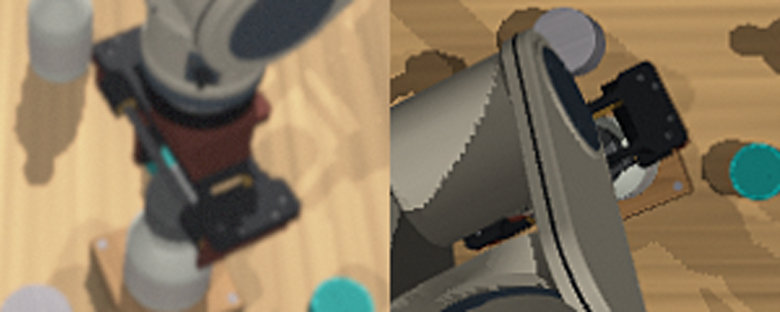

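The side crop shows the cap between the fingers, clear of both. I'll let it settle, read the pose, then close.

Request:
{"api": "step_arm", "payload": {"targets": [[[0,0.02,0,0,0,0,1],[0,0,0,0,0,0,0.7],[0,0,0,0,0,0,0.62],[0,0,0,0,0,0,0.6],[0,0,0,0,0,0,0.59]]]}}

```text
t: 4.05
ee_pos: [462.1, 244.6, 317.3]
orientation: [-3.057, -0.722, -0.0]
ft_force: [-0.7, 0.1, 1.2]
width: 52.9
grasp_force: 0.0
```

Request:
{"api": "step_arm", "payload": {"targets": [[[0,0,0,0,0,0,0.5],[0,0,0,0,0,0,0],[0,0,0,0,0,0,0],[0,0,0,0,0,0,0],[0,0,0,0,0,0,0]]]}}

```text
t: 4.68
ee_pos: [462.1, 244.6, 317.2]
orientation: [-3.057, -0.722, -0.0]
ft_force: [-0.6, 2.0, 0.9]
width: 49.8
grasp_force: 30.0
```

Request:
{"api": "step_arm", "payload": {"targets": [[[0,0,-0.02,0,0,0,0],[0,0,-0.02,0,0,0,0],[0,0,-0.02,0,0,0,0],[0,0,-0.01,0,0,0,0],[0,0,0,0,0,0,0]]]}}

```text
t: 5.3
ee_pos: [462.1, 244.7, 314.2]
orientation: [-3.057, -0.722, -0.0]
ft_force: [-2.6, 0.5, 8.2]
width: 49.9
grasp_force: 30.0
```

Request:
{"api": "step_arm", "payload": {"targets": [[[0,0,-0.008,0,0,0,0],[0,0,-0.008,0,0,0,0],[0,0,-0.004,0,0,0,0],[0,0,0,0,0,0,0],[0,0,0,0,0,0,0]]]}}

```text
t: 5.92
ee_pos: [462.1, 244.6, 313.3]
orientation: [-3.057, -0.722, -0.0]
ft_force: [-2.8, 0.7, 8.0]
width: 50.0
grasp_force: 30.0
```

Request:
{"api": "step_arm", "payload": {"targets": [[[0,0,-0.008,0,0,0,0],[0,0,-0.008,0,0,0,0],[0,0,-0.004,0,0,0,0],[0,0,0,0,0,0,0],[0,0,0,0,0,0,0]]]}}

```text
t: 6.55
ee_pos: [462.1, 244.7, 312.3]
orientation: [-3.057, -0.722, -0.0]
ft_force: [-3.9, 0.4, 8.6]
width: 49.7
grasp_force: 30.0
```

Request:
{"api": "step_arm", "payload": {"targets": [[[-0.01,0,-0.008,0,0,0,0],[0,0,-0.008,0,0,0,0],[0,0,-0.004,0,0,0,0],[0,0,0,0,0,0,0],[0,0,0,0,0,0,0]]]}}

```text
t: 7.18
ee_pos: [461.9, 244.7, 311.5]
orientation: [-3.057, -0.722, -0.002]
ft_force: [-2.0, 0.0, 9.0]
width: 49.8
grasp_force: 30.0
```

Request:
{"api": "step_arm", "payload": {"targets": [[[0,0,-0.008,0,0,0,0],[0,0,-0.008,0,0,0,0],[0,0,-0.004,0,0,0,0],[0,0,0,0,0,0,0],[0,0,0,0,0,0,0]]]}}

```text
t: 7.8
ee_pos: [461.9, 244.7, 310.5]
orientation: [-3.057, -0.722, -0.002]
ft_force: [-2.5, -0.7, 9.5]
width: 49.9
grasp_force: 30.0
```

Request:
{"api": "step_arm", "payload": {"targets": [[[-0.01,0,-0.008,0,0,0,0],[0,0,-0.008,0,0,0,0],[0,0,-0.004,0,0,0,0],[0,0,0,0,0,0,0],[0,0,0,0,0,0,0]]]}}

```text
t: 8.43
ee_pos: [461.7, 244.7, 309.7]
orientation: [-3.057, -0.722, -0.003]
ft_force: [-0.8, -1.5, 9.6]
width: 50.0
grasp_force: 30.0
```

Request:
{"api": "step_arm", "payload": {"targets": [[[0,0,-0.008,0,0,0,0],[0,0,-0.008,0,0,0,0],[0,0,-0.004,0,0,0,0],[0,0,0,0,0,0,0],[0,0,0,0,0,0,0]]]}}

```text
t: 9.05
ee_pos: [461.7, 244.7, 308.8]
orientation: [-3.057, -0.722, -0.003]
ft_force: [-1.1, -0.5, 10.4]
width: 50.2
grasp_force: 30.0
```

Request:
{"api": "step_arm", "payload": {"targets": [[[0,0,-0.008,0,0,0,0],[0,0,-0.008,0,0,0,0],[0,0,-0.004,0,0,0,0],[0,0,0,0,0,0,0],[0,0,0,0,0,0,0]]]}}

```text
t: 9.68
ee_pos: [461.7, 244.7, 307.8]
orientation: [-3.057, -0.722, -0.004]
ft_force: [-0.9, -0.5, 10.4]
width: 49.9
grasp_force: 30.0
```

Request:
{"api": "step_arm", "payload": {"targets": [[[0,0,-0.008,0,0,0,0],[0,0,-0.008,0,0,0,0],[0,0,-0.004,0,0,0,0],[0,0,0,0,0,0,0],[0,0,0,0,0,0,0]]]}}

```text
t: 10.3
ee_pos: [461.7, 244.7, 307.4]
orientation: [-3.057, -0.722, -0.004]
ft_force: [-2.4, -2.0, 16.9]
width: 50.1
grasp_force: 30.0
```

Force rose to 16.9 N at about 9.7 mm, so the cap has bottomed. I'll turn it anticlockwise.

Request:
{"api": "step_arm", "payload": {"targets": [[[0,0,0,0,0,0.5,0],[0,0,0,0,0,0.5,0],[0,0,0,0,0,0.5,0],[0,0,0,0,0,0.5,0],[0,0,0,0,0,0.5,0]]]}}

```text
t: 10.92
ee_pos: [462.1, 244.9, 307.4]
orientation: [-2.982, -0.987, -0.006]
ft_force: [-1.5, 1.0, 15.4]
width: 50.1
grasp_force: 30.0
```

```bash
python3 -c "
from h import *
o=readout.get_obs();print(o['ft_force'],o['moment'],o['qpos'],o['ee_pos'])"
```

```text
[-1.53852563  0.95229076 15.39721154] [-0.02779411  0.32995972 -0.0197275 ] [ 4.64645985e-01  4.15516263e-01  1.92300359e+00 -1.12711488e-04
  7.99284984e-01  1.39624416e+00] [462.08479637 244.91907372 307.41825831]
```

The moment about the vertical is near zero, so the cap turns freely with the grip. I'll continue to about 50 degrees.

Request:
{"api": "step_arm", "payload": {"targets": [[[0,0,0,0,0,0.7,0],[0,0,0,0,0,0.7,0],[0,0,0,0,0,0.7,0],[0,0,0,0,0,0.7,0],[0,0,0,0,0,0.7,0]]]}}

```text
t: 11.55
ee_pos: [462.3, 245.1, 307.4]
orientation: [-2.84, -1.344, -0.007]
ft_force: [-0.9, 1.5, 12.7]
width: 50.5
grasp_force: 30.0
```

Request:
{"api": "step_arm", "payload": {"targets": [[[0,0,0,0,0,0.7,0],[0,0,0,0,0,0.7,0],[0,0,0,0,0,0.7,0],[0,0,0,0,0,0.7,0],[0,0,0,0,0,0.7,0]]]}}

```text
t: 12.18
ee_pos: [462.3, 245.1, 307.4]
orientation: [2.654, 1.68, 0.007]
ft_force: [-0.9, 1.2, 11.7]
width: 50.2
grasp_force: 30.0
```

Request:
{"api": "step_arm", "payload": {"targets": [[[0,0,0,0,0,0.8,0],[0,0,0,0,0,0.7,0],[0,0,0,0,0,0.7,0],[0,0,0,0,0,0.7,0],[0,0,0,0,0,0,0]]]}}

```text
t: 12.8
ee_pos: [462.3, 245.1, 307.4]
orientation: [2.471, 1.938, 0.007]
ft_force: [-0.1, 1.6, 13.9]
width: 50.0
grasp_force: 30.0
```

```bash
python3 -c "
from h import *
o=readout.get_obs();print(o['ft_force'],o['moment'],o['qpos'],o['ee_pos'])"
```

```text
[-0.10187707  1.56193384 13.87439962] [0.17210237 0.0922589  0.04253311] [4.64810516e-01 4.15710165e-01 1.92258024e+00 1.22999738e-05
 7.98561680e-01 7.05605363e-01] [462.31786942 245.14497901 307.44240278]
```

Turned 49.5 degrees with no resistance. I'll lift straight up, slowly at first.

Request:
{"api": "step_arm", "payload": {"targets": [[[0,0,0.02,0,0,0,0],[0,0,0.04,0,0,0,0],[0,0,0.04,0,0,0,0],[0,0,0.04,0,0,0,0],[0,0,0.04,0,0,0,0]]]}}

```text
t: 13.42
ee_pos: [462.3, 245.1, 316.0]
orientation: [2.472, 1.937, 0.007]
ft_force: [2.3, 2.5, 6.1]
width: 50.3
grasp_force: 30.0
```

Request:
{"api": "step_arm", "payload": {"targets": [[[0,0,0.04,0,0,0,0],[0,0,0.04,0,0,0,0],[0,0,0.06,0,0,0,0],[0,0,0.06,0,0,0,0],[0,0,0,0,0,0,0]]]}}

```text
t: 14.05
ee_pos: [460.9, 244.4, 324.5]
orientation: [-2.473, -1.938, 0.001]
ft_force: [-0.6, -0.1, -0.2]
width: 50.1
grasp_force: 30.0
```

Force is near zero, so the cap is free. I'll lift clear and travel to the tray.

Request:
{"api": "step_arm", "payload": {"targets": [[[0,0,0.2,0,0,0,0],[0,0,0.3,0,0,0,0],[0,0,0.4,0,0,0,0],[0,0,0.4,0,0,0,0],[0,0,0.2,0,0,0,0]]]}}

```text
t: 14.68
ee_pos: [461.3, 244.7, 401.6]
orientation: [2.472, 1.938, 0.004]
ft_force: [0.3, 0.0, -0.9]
width: 50.0
grasp_force: 30.0
```

Request:
{"api": "step_arm", "payload": {"targets": [[[0,-0.3,0,0,0,0,0],[0.05,-0.6,0,0,0,0,0],[0.05,-0.8,0,0,0,0,0],[0.05,-0.8,0,0,0,0,0],[0.05,-0.8,0,0,0,0,0]]]}}

```text
t: 15.3
ee_pos: [470.4, 77.5, 398.9]
orientation: [-2.472, -1.937, 0.002]
ft_force: [0.9, 0.5, -1.6]
width: 50.6
grasp_force: 30.0
```

Request:
{"api": "step_arm", "payload": {"targets": [[[0.05,-0.8,0,0,0,0,0],[0.05,-0.8,0,0,0,0,0],[0.05,-0.8,0,0,0,0,0],[0.05,-0.8,0,0,0,0,0],[0.05,-0.8,0,0,0,0,0]]]}}

```text
t: 15.92
ee_pos: [482.6, -122.3, 398.9]
orientation: [-2.472, -1.937, 0.002]
ft_force: [0.4, 0.3, -0.1]
width: 50.1
grasp_force: 30.0
```

Request:
{"api": "step_arm", "payload": {"targets": [[[0.05,-0.5,0,0,0,0,0],[0.05,-0.3,0,0,0,0,0],[0,-0.1,0,0,0,0,0],[0,0,0,0,0,0,0],[0,0,0,0,0,0,0]]]}}

```text
t: 16.55
ee_pos: [488.5, -164.7, 399.6]
orientation: [-2.472, -1.939, 0.0]
ft_force: [0.8, -0.2, -0.6]
width: 49.8
grasp_force: 30.0
```

```bash
python3 - <<'E'
from h import *
d=shot('side','side3');e=shot('top','top3')
a=d['pixels'][90:250,280:480];b=e['pixels'][150:310,280:480]
cv2.imwrite('pics/c3.png',cv2.resize(np.hstack([a,b]),None,fx=2,fy=2,interpolation=2)[:,:,::-1])
E
```

```text
(no output)
```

View pics/c3.png

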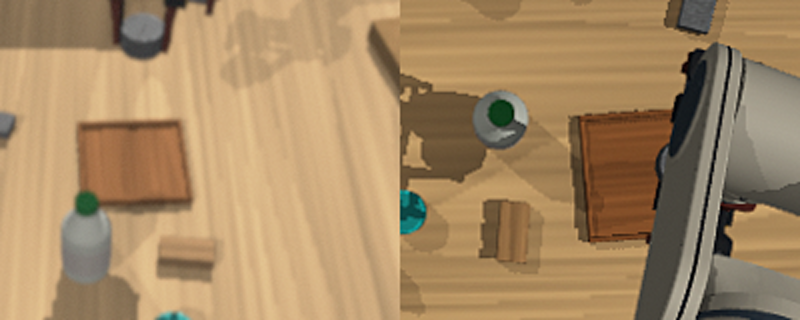

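The crop shows the cap held level in the gripper at about (351,107) in the side view. The tray is empty, with corners near (319,151), (370,150), (376,191) and (321,192). I'll compute the tray's place and the height of the drop.

```bash
python3 - <<'E'
from h import *
T=load('top0');S=load('side3')
tc=[(368,206),(434,203),(438,268),(372,271)]; sc=[(321,192.5),(319,151),(370,150.5),(375.5,191)]
P=[tri(T,a,S,b)[0] for a,b in zip(tc,sc)];print(np.round(P),np.mean(P,0))
print(proj(S,[488.5,-164.7,242.4]))
p=S['pixels'][90:125,330:375].astype(int);v=p.max(2);s=v-p.min(2);m=((s<22)&(v>90)&(v<150)).astype(np.uint8)
n,l,st,c=cv2.connectedComponentsWithStats(m);k=1+np.argmax(st[1:,4]);print(st[k],c[k]+[330,90])
E
```

```text
[[ 561.  -86.    6.]
 [ 568. -246.    0.]
 [ 416. -250.   -0.]
 [ 412.  -92.    6.]] [ 488.98624422 -168.5556686     3.09877538]
[351.11063356 102.97616479]
[ 11   7  21  14 242] [351.11570248 103.45454545]
```

Request:
{"api": "step_arm", "payload": {"targets": [[[0,-0.04,-0.6,0,0,0,0],[0,0,-0.9,0,0,0,0],[0,0,-0.9,0,0,0,0],[0,0,-0.8,0,0,0,0],[0,0,-0.5,0,0,0,0]]]}}

```text
t: 17.27
ee_pos: [488.3, -166.8, 212.9]
orientation: [-2.471, -1.938, 0.002]
ft_force: [-0.1, -0.2, -0.6]
width: 50.0
grasp_force: 30.0
```

Request:
{"api": "step_arm", "payload": {"targets": [[[0,0,-0.1,0,0,0,0],[0,0,-0.1,0,0,0,0],[0,0,-0.06,0,0,0,0],[0,0,-0.02,0,0,0,0],[0,0,0,0,0,0,0]]]}}

```text
t: 17.9
ee_pos: [488.8, -167.5, 201.2]
orientation: [2.472, 1.937, 0.001]
ft_force: [-0.4, 0.4, -0.3]
width: 49.9
grasp_force: 30.0
```

Request:
{"api": "step_arm", "payload": {"targets": [[[0,0,-0.04,0,0,0,0],[0,0,-0.04,0,0,0,0],[0,0,-0.03,0,0,0,0],[0,0,-0.02,0,0,0,0],[0,0,0,0,0,0,0]]]}}

```text
t: 18.52
ee_pos: [488.6, -167.4, 194.0]
orientation: [-2.472, -1.938, 0.0]
ft_force: [0.3, 0.2, -0.4]
width: 50.2
grasp_force: 30.0
```

Request:
{"api": "step_arm", "payload": {"targets": [[[0,0,-0.01,0,0,0,0],[0,0,-0.01,0,0,0,0],[0,0,0,0,0,0,0],[0,0,0,0,0,0,0],[0,0,0,0,0,0,0]]]}}

```text
t: 19.15
ee_pos: [488.6, -167.4, 193.2]
orientation: [-2.473, -1.938, 0.0]
ft_force: [0.4, -0.1, -0.6]
width: 50.2
grasp_force: 30.0
```

Request:
{"api": "step_arm", "payload": {"targets": [[[0,0,-0.01,0,0,0,0],[0,0,-0.01,0,0,0,0],[0,0,0,0,0,0,0],[0,0,0,0,0,0,0],[0,0,0,0,0,0,0]]]}}

```text
t: 19.77
ee_pos: [488.6, -167.4, 193.1]
orientation: [2.473, 1.938, 0.0]
ft_force: [-2.4, 1.0, 11.6]
width: 50.1
grasp_force: 30.0
```

Request:
{"api": "step_arm", "payload": {"targets": [[[0,0,-0.01,0,0,0,0],[0,0,0,0,0,0,0],[0,0,0,0,0,0,0],[0,0,0,0,0,0,0],[0,0,0,0,0,0,0]]]}}

```text
t: 20.4
ee_pos: [488.6, -167.4, 193.1]
orientation: [2.472, 1.938, 0.0]
ft_force: [-4.6, 1.4, 18.6]
width: 49.7
grasp_force: 30.0
```

Contact with the tray floor. I'll ease the pressure, then open and rise.

Request:
{"api": "step_arm", "payload": {"targets": [[[0,0,0.02,0,0,0,0],[0,0,0,0,0,0,0],[0,0,0,0,0,0,0.62],[0,0,0,0,0,0,0.7],[0,0,0,0,0,0,0.85]]]}}

```text
t: 21.02
ee_pos: [488.6, -167.4, 192.5]
orientation: [-2.472, -1.938, 0.0]
ft_force: [-0.7, -0.0, -0.1]
width: 68.2
grasp_force: 0.0
```

Request:
{"api": "step_arm", "payload": {"targets": [[[0,0,0,0,0,0,0.85],[0,0,0,0,0,0,0.85],[0,0,0.2,0,0,0,0.85],[0,0,0.4,0,0,0,0.85],[0,0,0.6,0,0,0,0.85]]]}}

```text
t: 21.65
ee_pos: [488.3, -167.4, 253.3]
orientation: [-2.472, -1.937, 0.001]
ft_force: [0.7, -0.7, 0.3]
width: 74.5
grasp_force: 0.0
```

Request:
{"api": "step_arm", "payload": {"targets": [[[0,0,0.8,0,0,0,0.85],[0,0,0.8,0,0,0,0.85],[0,0,0.8,0,0,0,0.85],[0,0,0.5,0,0,0,0.85],[0,0,0,0,0,0,0.85]]]}}

```text
t: 22.28
ee_pos: [488.9, -167.6, 400.1]
orientation: [2.469, 1.935, 0.004]
ft_force: [-0.3, 0.3, -0.2]
width: 74.5
grasp_force: 0.0
```

Request:
{"api": "step_arm", "payload": {"targets": [[[0,-0.8,0,0,0,0,0.85],[0,-0.8,0,0,0,0,0.85],[0,-0.8,0,0,0,0,0.85],[0,-0.8,0,0,0,0,0.85],[0,-0.3,0,0,0,0,0.85]]]}}

```text
t: 22.9
ee_pos: [488.1, -344.0, 396.3]
orientation: [-2.473, -1.935, 0.001]
ft_force: [-0.7, 0.4, 0.3]
width: 74.7
grasp_force: 0.0
```

```bash
python3 - <<'E'
from h import *
d=shot('side','side4');e=shot('top','top4')
cv2.imwrite('pics/c4.png',cv2.resize(np.vstack([d['pixels'][100:400,120:520],e['pixels'][60:340,120:520]]),None,fx=1,fy=1)[:,:,::-1])
E
```

```text
(no output)
```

View pics/c4.png

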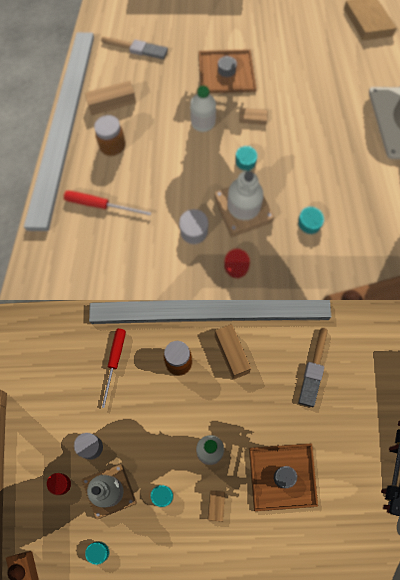

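The picture shows the cap flat, top up, near the tray's centre: side view (346,166), top view (406,237). The bottle is open with its stopper showing, and the other things are where they were. Handing in.

Request:
{"api": "step_arm", "payload": {"targets": [[[0,0,0,0,0,0,0.85],[0,0,0,0,0,0,0.85],[0,0,0,0,0,0,0.85],[0,0,0,0,0,0,0.85],[0,0,0,0,0,0,0.85]]]}}

```text
t: 23.62
ee_pos: [488.7, -342.3, 397.8]
orientation: [2.472, 1.938, 0.0]
ft_force: [0.3, 0.2, -0.4]
width: 74.8
grasp_force: 0.0
```

```bash
python3 -c "
from workcell import ctrl
print(ctrl.close_job())"
```

```text
the job is handed in; nothing more can be done
None
```

The bottle is open and its cap lies flat, top side up, near the middle of the tray; nothing else looked moved in the last pictures, the push read about 17 N, and I handed the job in at about 24 s, with no verdict shown.

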